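Slide a vial tray across the gap into the chill dock

TASK

Take the tray of vials by its black rear grip and slide it off the lab jack, across the open gap and into the chill dock between the guide rails, until it is fully home and the spring catch has snapped up behind it, then let go. The vials make it nose-heavy: keep the nose from sagging into the gap, but slide the tray rather than lifting it over, and steer and press gently: never load the dock's edge, deck, rails or end stop with more than about 20 N. Keep the rack standing in the tray and leave everything else on the table alone.

Things in the scene. Friction and masses are not known exactly. Their poses are not given: they have to be found in the camera images.
- tray: Loose shallow steel tray, 150 mm long (its x; nose at +x) by 164 mm wide (y), rims 20 mm high, 0.18 kg. Origin: centre of its underside, z up. The last 14 mm of the underside at the nose rise 4 mm like a sledge. The rack makes it nose-heavy (common centre of mass about 20 mm ahead of the origin): unheld, it tips into the gap before the nose reaches the dock.
- handle (a point): Point inside the tray's black upright rear grip plate; same axes as the tray. The plate is 10 mm thick (x), 70 mm wide (y), centred 70 mm behind the tray's centre; this point is 56 mm above the tray's underside and 18 mm below the plate's top. Both flat faces are free from 31 mm below this point upwards: pinch it from above, one finger before and one behind.
- nose (a point): Middle of the tray's front face: 75 mm ahead of the tray's origin, 6 mm above its underside.
- rack: White rack full of small vials with coloured caps, 58 x 150 x 44 mm, loose, about 0.5 kg. It stands on the tray's 4 mm thick floor 12 mm behind the nose, its centre 34 mm ahead of the tray's. Origin: centre of its underside.
- jack: Lab jack (aluminium scissor platform), fixed, 150 mm (x) by 176 mm (y), without rails; the tray starts on it. Origin: centre of its underside; the platform's top is 85 mm above it. +x points roughly to the dock.
- dock: Chill dock, fixed: white housing 176 mm (x) by 190 mm (y) that carries the nest, a 190 x 192 mm aluminium deck with rails, end stop and catch. Origin: centre of the housing's underside; +x is the push direction, away from the jack. About 80 mm of open gap part jack and deck. The nest is clamped by hand on slotted brackets: its true place is NOT measured (see deck).
- deck (a point): Point of the housing where the middle of the deck's surface would be at the middle of its slots: 85 mm above the dock's origin, same axes. The real deck, rails, catch and stop sit together up to 6 mm nearer or farther (x) and up to 3 mm higher or lower (z) than such nominal points: feel for them. In y and direction they are true.
- mouth (a point): Nominal middle of the deck's front edge, 95 mm behind deck (-x), same axes. A nosing before it falls 6 mm in 9 mm. Two grey guide rails, 16 mm high, leave a channel 168 mm wide along x (2 mm spare each side of the tray); over the 25 mm before the edge they flare outwards by about 10 mm each side.
- home (a point): Where the tray's origin nominally comes to rest when home, 5 mm ahead of deck; truly up to 6 mm nearer or farther. Two rubber buffers meet the nose 8 mm before true home, pushing back 3 N, then 6 N at home; a hard stop follows 2.5 mm past home.
- catch (a joint): Smooth steel leaf catch in the middle of the dock's mouth, on the nest. 0 rad: up, its tip 7 mm proud of the deck, 70.5 mm behind the deck's true middle. The passing tray presses it down (to about 0.3 rad, 1 to 2 N); it springs back to 0 once the tray's rear edge is past its tip, 0.5 mm beyond home, and then holds the tray.
- bottle: Amber media bottle with a blue cap, 52 x 52 x 104 mm, loose bystander to the right of the jack. Origin: centre of its underside.
- timer: White bench timer, 42 x 66 x 50 mm, loose bystander at the robot's right. Origin: centre of its underside.

How it is judged:
By the outcome, as a careful person would: the job done as asked, in the order asked, and still so for the second after the job is handed in, with the robot touching nothing.
It also fails if it takes over 72 s, if anything falls off the work surface, if the arm or the gripper's body presses on something with over 40 N, if the wrist force passes 120 N, or if a joint passes its speed limit or range.

ROBOT

A 6-joint arm with a two-finger parallel gripper is mounted at the origin on a cart in front of the work surface, level with it; the furniture and walls round the work are solid. World frame = base frame: x ahead of the robot, y to its left, z up, the work surface at z = 0. Lengths are in mm, angles in rad, forces in N, time in s.
With the tool pointing down it reaches from about 275 to 775 mm from the base axis. Payload 14.6 kg.
Tool frame: the origin (TCP) lies midway between the tips of the shut fingers; the grasp point (between the pads) lies behind it (bot.grip_point_offset is the z of the grasp point in the tool frame, in mm); z points along the fingers, y is the line along which they close (so a half turn about z gives the same grasp; the last joint's range is limited). The gripper opens to 85 mm and grips with 20 to 120 N. Pads are 22 mm wide; open, the fingers measure 114 mm over their backs; the gripper's body (76 mm by 85 mm) begins 54 mm behind the grasp point. The pads swing forward as they close: fully open they stand 13 mm farther back than shut.
Start: joints at [-1.26, 0.263, -0.048, 1.259, 0, 1.415], TCP at [235.792, -469.074, 231.278] pointing down, gripper open.
Joint ranges: [-2.65, 2.65], [-0.89, 1.7], [-1.18, 1.37], [-2.13, 2.11], [-1.35, 1.29], [-3.14, 3.14]. Speed limits (rad/s): [1.89, 1.89, 2.57, 2.79, 3.14, 3.14].

INTERFACE

Orientations are given as a unit quaternion [w, x, y, z].
In Python, from station import get_obs, read_camera, camera_info, bot gives the robot as it stands.
- The arm moves only by the tool apply_moves, never from a script. Its argument "plan" is one flat list of numbers, 5 for each row, row after row: the shift along the tool's x, y, z in cm, then the turn about the tool's z in rad, then the closure, from -1 (fully open) to 1 (shut). In form: [x, y, z, turn, hand, x, y, z, turn, hand, ...]. A call has 1 to 8 rows; each row shifts and turns the commanded pose from where the row before left it, along the tool's axes as they then stand; what a row does not reach is not made up. A row lasts 1/8 s, in which the tool goes at most 62.5 mm and 10.7 degrees, less where a joint would pass 70% of its speed; a pose out of reach is approached as far as the arm can. A call is refused whole if a number of a shift passes 6.25 or a number of a turn 0.188, either way. A call with a gripper value outside its range is refused whole. The fingers move at their own pace and stop on an object; "newtons" is the grip in N (left out, the last holds). Time passes only in rows, so rows that do not move let the fingers close. It gives the time, the measured TCP pose, the force, the opening and the grip force at its end, in the units of the state.
- get_obs(): the state, without advancing time (a new reading comes with each control period).
- read_camera(name): name is "scene" or "top" or "wrist"; returns the picture (420x560x3 uint8, red, green, blue); there is no depth.
- camera_info(name): a dict with "fov_y" (degrees; the focal length in pixels is half the picture's height over the tangent of half this angle, whatever the lens; pixels are square), "cx", "cy" (the principal point, pixels), "view" (4x4, takes a point from world to camera coordinates). Camera axes: x right, y up, looking along -z (the intrinsics and any distortion apply to the point x, -y, -z); pixel columns grow to the right and rows downward; lengths in mm; the calibration is good to about 2 mm. A picture is of the moment at which its call begins: read the wrist's pose just before it. camera_info takes no time and is no camera call; for the wrist camera it gives the pose at the moment of the call.
- bot.close_job(): hands the job in; it is judged then, once.
The state is a dict: "time_s": time; "joints": joint angles; "dq": joint speeds; "joint_torque": joint torques, N m; "tool_pos": TCP position; "tool_rot": TCP orientation; "force": force on the tool from outside, world axes, zero at the start; "wrist_torque": the same for the moment, N m; "width": finger opening in mm; "grip_force": force on a finger pad.
Only numpy, scipy, OpenCV 4.12 (cv2) and the standard library are available. Lean on these libraries where they do the work, as an engineer would, in place of code of your own. Each camera call takes 0.05 s, during which the arm holds its last target. There are 200 camera calls.

## Working session

There is one attempt and no reset: what is moved stays moved. The work goes in short steps, Python scripts to look and compute and a tool call to move; the robot and the scene stay as the last step left them, time stands still between calls to the robot, and variables do not carry over. Pictures are saved under pics/ and viewed, at most 10 in all, crops included, and the job is handed in when it is done.

Besides the shell and the picture viewer there is one more tool, called after ">>>" by a JSON object that holds its "name" and its "arguments". apply_moves: Moves the arm, as the interface text tells. Its arguments: {"type":"object","properties":{"plan":{"type":"array","items":{"type":"number"}},"newtons":{"type":"number"}},"required":["plan"]}

```bash
mkdir -p pics; ls; python3 - <<'E'
from station import get_obs, read_camera, camera_info, bot
import cv2
print(get_obs(), bot.grip_point_offset)
for n in("scene","top"):
    i=camera_info(n);print(n,i)
    cv2.imwrite(f"pics/{n}0.png",cv2.resize(read_camera(n)[:,:,::-1],(800,600),interpolation=cv2.INTER_CUBIC))
E
```

```text
pics
{'time_s': 0.0, 'joints': array([-1.26029303e+00,  2.63532481e-01, -4.89415806e-02,  1.25937963e+00,
       -1.23032539e-05,  1.41551469e+00]), 'dq': array([-0.00082353,  0.00152466,  0.00062652,  0.00145166, -0.00127356,
       -0.00171052]), 'joint_torque': array([ 7.57255893e-04, -6.37601995e+01,  3.84573019e+01,  1.37112988e-02,
       -5.75268541e-05,  5.47336538e-05]), 'tool_pos': array([ 235.70792105, -468.81208122,  230.81843096]), 'tool_rot': array([-5.26613171e-04,  9.73002768e-01,  2.30792837e-01, -4.71233430e-05]), 'force': array([-0.08621514, -0.64086215, -1.12076489]), 'wrist_torque': array([-0.02144837, -0.00771586, -0.01497034]), 'grip_force': 0.0, 'width': 85.0572274279078} -18.700000000000003
scene {'fov_y': 54.414096146220416, 'cx': 271.6070992976325, 'cy': 211.33932835145248, 'view': array([[ 5.90676493e-01, -8.06781604e-01, -1.43081615e-02,
        -5.04084953e+02],
       [ 4.28349472e-01,  2.98485563e-01,  8.52891023e-01,
        -2.64052478e+02],
       [-6.83826009e-01, -5.09911572e-01,  5.21892880e-01,
        -6.50189707e+02],
       [ 0.00000000e+00,  0.00000000e+00,  0.00000000e+00,
         1.00000000e+00]])}
top {'fov_y': 49.185424685917965, 'cx': 275.04139054087614, 'cy': 205.1000585081272, 'view': array([[ 2.67142256e-02, -9.99639601e-01,  2.64937874e-03,
        -2.48316358e+02],
       [ 9.92661160e-01,  2.68402430e-02,  1.17912773e-01,
        -5.56114017e+02],
       [-1.17941387e-01, -5.20013035e-04,  9.93020422e-01,
        -9.39993445e+02],
       [ 0.00000000e+00,  0.00000000e+00,  0.00000000e+00,
         1.00000000e+00]])}
```

View pics/top0.png

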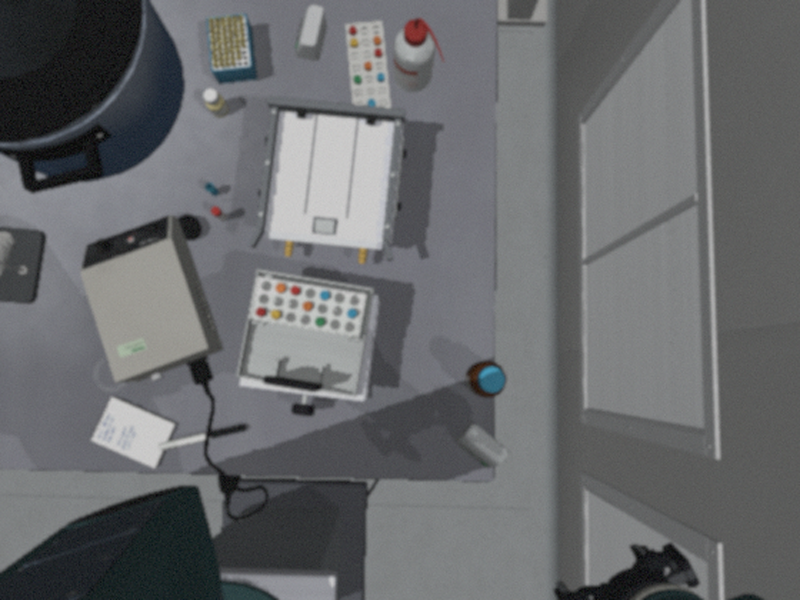

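View pics/scene0.png

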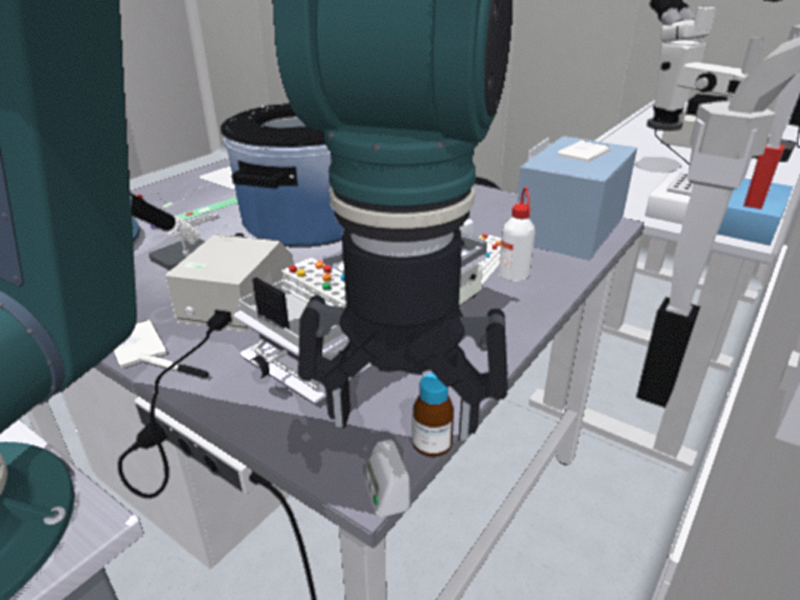

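```bash
python3 - <<'E'
from station import read_camera
import cv2,numpy as np
im=np.mean([read_camera("top").astype(float) for _ in range(4)],0).astype(np.uint8)[:,:,::-1]
cv2.imwrite("pics/t1.png",cv2.resize(im[184:294,160:280],None,fx=5.4,fy=5.4,interpolation=cv2.INTER_CUBIC))
cv2.imwrite("pics/t2.png",cv2.resize(im[68:188,170:310],None,fx=5,fy=5,interpolation=cv2.INTER_CUBIC))
E
```

```text
(no output)
```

View pics/t1.png

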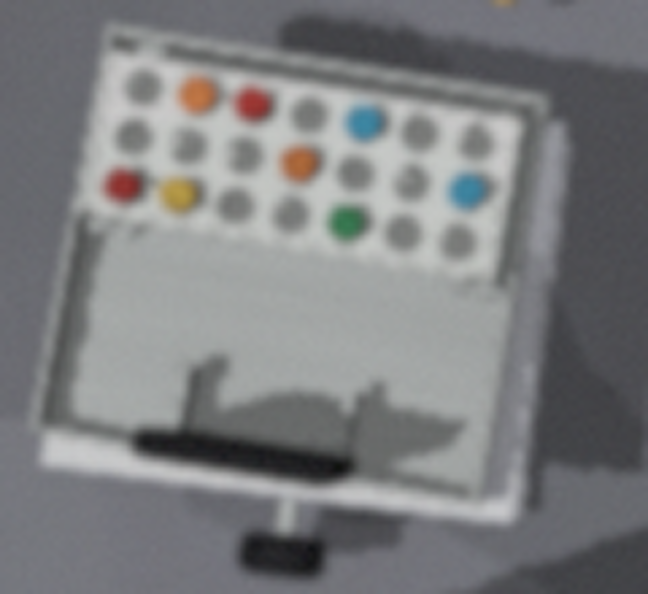

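View pics/t2.png

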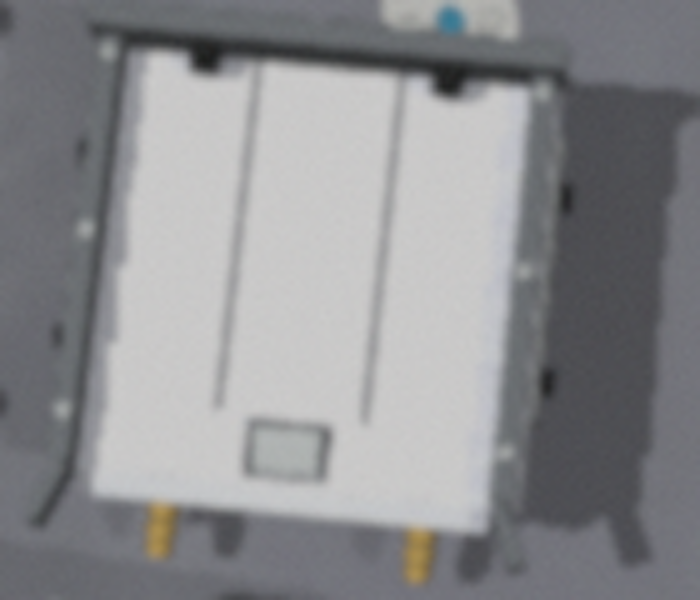

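```bash
cat > h.py <<'E'
import numpy as np
from station import camera_info
def ray(name,uv,z,info=None):
    i=info or camera_info(name); f=210/np.tan(np.radians(i["fov_y"]/2)); V=i["view"]
    d=V[:3,:3].T@np.array([(uv[0]-i["cx"])/f,-(uv[1]-i["cy"])/f,-1]); c=-V[:3,:3].T@V[:3,3]
    return c+d*(z-c[2])/d[2]
def T(p): return (p[0]+.5)/5.4-.5+160,(p[1]+.5)/5.4-.5+184
def D(p): return (p[0]+.5)/5-.5+170,(p[1]+.5)/5-.5+68
E
python3 - <<'E'
from h import *
V=camera_info("top")["view"];print(-V[:3,:3].T@V[:3,3])
def show(n,F,p,q,z):
    a,b=ray("top",F(p),z),ray("top",F(q),z);d=b-a
    print(n,a[:2].round(1),b[:2].round(1),"mid",((a+b)/2)[:2].round(1),"len",np.linalg.norm(d).round(1),"ang",np.degrees(np.arctan2(d[1],d[0])).round(2))
show("front rim",T,(108,25),(550,97),105)
show("left rim",T,(40,430),(108,25),105)
show("plate top",T,(135,438),(350,466),159)
show("rack back",T,(82,213),(500,288),133)
show("rack left",T,(82,213),(110,55),133)
show("platform rear",T,(40,465),(520,522),85)
show("deck front",D,(92,495),(488,530),85)
show("grooveL",D,(218,410),(258,65),85)
show("grooveR",D,(365,422),(402,75),85)
show("railtopL inner",D,(72,470),(124,50),101)
show("rail tops R inner",D,(497,450),(532,85),101)
show("midline",D,(287,451),(330,70),85)
show("catch",D,(245,480),(325,482),85)
show("bottle",lambda p:(p[0]/1.4286,p[1]/1.4286),(489,379),(489,380),104)
E
```

```text
[ 447.80223339 -233.78943853  999.66351727]
front rim [582.5 -44.4] [ 560.4 -206.4] mid [ 571.4 -125.4] len 163.6 ang -97.77
left rim [435.3 -27.5] [582.5 -44.4] mid [508.9 -36. ] len 148.1 ang -6.52
plate top [434.2 -72.1] [ 426.8 -144.7] mid [ 430.5 -108.4] len 73.0 ang -95.81
rack back [511.4 -44.6] [ 489.1 -191.9] mid [ 500.3 -118.2] len 148.9 ang -98.61
rack left [511.4 -44.6] [567.6 -51.5] mid [539.5 -48.1] len 56.6 ang -7.05
platform rear [422.3 -23.6] [ 406.4 -199.6] mid [ 414.4 -111.6] len 176.7 ang -95.16
deck front [630.2 -54.9] [ 620.2 -215.7] mid [ 625.2 -135.3] len 161.2 ang -93.57
grooveL [ 666.8 -104.4] [ 813.3 -114.8] mid [ 740.  -109.6] len 146.9 ang -4.04
grooveR [ 663.4 -164.4] [ 810.7 -174.6] mid [ 737.  -169.5] len 147.6 ang -3.96
railtopL inner [636.9 -49.5] [811.8 -62. ] mid [724.3 -55.8] len 175.3 ang -4.07
rail tops R inner [ 649.7 -218.7] [ 801.5 -228.7] mid [ 725.6 -223.7] len 152.2 ang -3.75
midline [ 650.5 -133.2] [ 812.  -144.7] mid [ 731.3 -138.9] len 161.8 ang -4.08
catch [ 638.1 -116.6] [ 638.1 -149.1] mid [ 638.1 -132.8] len 32.5 ang -89.89
bottle [ 440.4 -366.6] [ 439.  -366.6] mid [ 439.7 -366.6] len 1.3 ang -179.46
```

>>> {"name": "apply_moves", "arguments": {"plan": [0, 0, 0, -0.164, -1, 0, 0, 0, -0.164, -1, 0, 0, 0, -0.164, -1, 0, 0, 0, -0.164, -1, 0, 0, 0, -0.164, -1, 0, 0, 0, -0.164, -1], "newtons": 60}}

```text
time_s: 1.05
tool_pos: [235.8, -469.0, 231.2]
tool_rot: [-0.0, 0.747, 0.665, 0.0]
force: [0.4, -0.7, 0.5]
width: 85.6
grip_force: 0.0
```

>>> {"name": "apply_moves", "arguments": {"plan": [4.75, 1.85, 0, 0, -1, 4.75, 1.85, 0, 0, -1, 4.75, 1.85, 0, 0, -1, 4.75, 1.85, 0, 0, -1, 4.75, 1.85, 0, 0, -1, 4.75, 1.85, 0, 0, -1, 4.75, 1.85, 0, 0, -1, 4.75, 1.85, 0, 0, -1]}}

```text
time_s: 2.05
tool_pos: [429.2, -108.1, 231.4]
tool_rot: [0.0, 0.749, 0.663, 0.0]
force: [0.7, -0.7, -0.6]
width: 85.4
grip_force: 0.0
```

>>> {"name": "apply_moves", "arguments": {"plan": [0, 0, 0, 0, -1, 0, 0, 0, 0, -1, 0, 0, 0, 0, -1]}}

```text
time_s: 2.42
tool_pos: [428.2, -110.6, 231.3]
tool_rot: [-0.0, 0.749, 0.663, -0.0]
force: [-0.2, -0.2, -0.2]
width: 85.2
grip_force: 0.0
```

```bash
cat >> h.py <<'E'
def pr(name,P,info):
    i=info; f=210/np.tan(np.radians(i["fov_y"]/2)); c=i["view"]@np.append(P,1)
    return i["cx"]+f*c[0]/-c[2], i["cy"]-f*c[1]/-c[2]
E
python3 - <<'E'
from h import *
from station import *
import cv2,pickle
i=camera_info("wrist");im=read_camera("wrist");print(i)
pickle.dump(i,open("w1.pkl","wb"))
cv2.imwrite("pics/w1.png",cv2.resize(im[:,:,::-1],(800,600),interpolation=cv2.INTER_CUBIC))
E
```

```text
{'fov_y': 59.5716182007492, 'cx': 280.79649675821383, 'cy': 213.7242286943887, 'view': array([[ 9.92636044e-01, -1.21133030e-01, -6.87965526e-04,
        -4.38151863e+02],
       [ 1.15142918e-01,  9.45283196e-01, -3.05256921e-01,
         9.46201908e+01],
       [ 3.76270179e-02,  3.02929808e-01,  9.52269783e-01,
        -3.63440662e+02],
       [ 0.00000000e+00,  0.00000000e+00,  0.00000000e+00,
         1.00000000e+00]])}
```

View pics/w1.png

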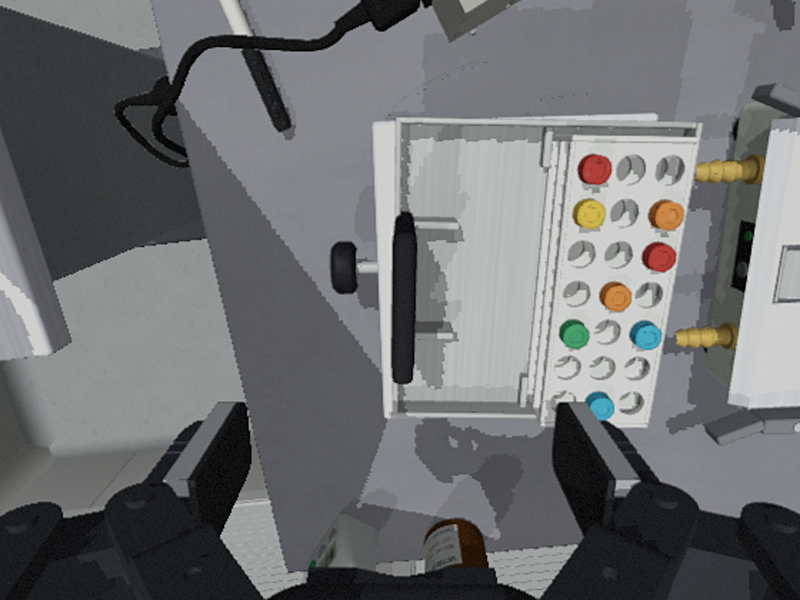

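```bash
python3 - <<'E'
from h import *
import pickle
i=pickle.load(open("w1.pkl","rb"))
def show(n,p,q,z):
    a,b=[ray("w",((u+.5)*.7-.5,(v+.5)*.7-.5),z,i) for u,v in(p,q)];d=b-a
    print(n,a[:2].round(1),b[:2].round(1),"mid",((a+b)/2)[:2].round(1),"len",np.linalg.norm(d).round(1),"ang",np.degrees(np.arctan2(d[1],d[0])).round(2))
show("plate top",(405,214),(403,383),159)
show("plate thick",(394,300),(415,300),159)
show("rim rear",(397,120),(388,416),105)
show("rim left",(397,119),(701,125),105)
show("platform rear",(374,122),(384,417),85)
show("rack back",(572,140),(545,425),133)
show("platform left",(374,122),(656,114),85)
show("caps row1 left",(596,168),(600,407),135)
show("deck front",(775,122),(731,402),85)
E
```

```text
plate top [435.4 -62.2] [ 425.5 -137.7] mid [ 430.4 -100. ] len 76.2 ang -97.52
plate thick [426.3 -98.2] [435.3 -99.3] mid [430.8 -98.7] len 9.0 ang -6.95
rim rear [436.4 -24.1] [ 411.2 -184. ] mid [ 423.8 -104.1] len 161.9 ang -98.95
rim left [436.5 -23.7] [582.9 -44.3] mid [509.7 -34. ] len 147.9 ang -8.02
platform rear [424.3 -23. ] [ 406.7 -195.6] mid [ 415.5 -109.3] len 173.5 ang -95.81
rack back [511.9 -42.5] [ 494.7 -183.4] mid [ 503.3 -113. ] len 141.9 ang -96.96
platform left [424.3 -23. ] [570.2 -36.9] mid [497.2 -29.9] len 146.6 ang -5.42
caps row1 left [521.5 -55.6] [ 522.6 -175.1] mid [ 522.1 -115.3] len 119.5 ang -89.52
deck front [631.9 -48.4] [ 620.4 -211.1] mid [ 626.2 -129.7] len 163.2 ang -94.03
```

>>> {"name": "apply_moves", "arguments": {"plan": [0.48, 0.17, 1.4, 0.007, -1, 0, 0, 1.4, 0, -1, 0, 0, 1.4, 0, -1, 0, 0, 1.4, 0, -1, 0, 0, 1.4, 0, -1, 0, 0, 1.4, 0, -1, 0, 0, 1.4, 0, -1, 0, 0, 1.1, 0, -1]}}

```text
time_s: 3.48
tool_pos: [430.4, -105.1, 121.1]
tool_rot: [-0.0, 0.751, 0.66, -0.0]
force: [-0.5, 0.6, 0.3]
width: 85.3
grip_force: 0.0
```

>>> {"name": "apply_moves", "arguments": {"plan": [0, 0, 0, 0, -1, 0, 0, 0, 0, -1, 0, 0, 0, 0, 0.3, 0, 0, 0, 0, 0.6, 0, 0, 0, 0, 0.7]}}

```text
time_s: 4.1
tool_pos: [430.9, -105.2, 122.4]
tool_rot: [0.0, 0.751, 0.66, 0.0]
force: [-0.4, 0.4, -0.6]
width: 31.9
grip_force: 0.0
```

```bash
python3 - <<'E'
from h import *
from station import *
import cv2,pickle
o=get_obs();print(o["tool_pos"],o["tool_rot"],o["width"],o["force"],o["wrist_torque"])
i=camera_info("wrist");im=read_camera("wrist")
pickle.dump(i,open("w2.pkl","wb"))
cv2.imwrite("pics/w2.png",cv2.resize(im[:,:,::-1],(800,600),interpolation=cv2.INTER_CUBIC))
E
```

```text
[ 430.92571859 -105.19624659  122.42749515] [1.43320323e-04 7.50885054e-01 6.60432898e-01 5.20515191e-05] 31.852834012948875 [-0.41872468  0.41368712 -0.57694299] [ 0.0356992  -0.00186524  0.05021495]
```

View pics/w2.png

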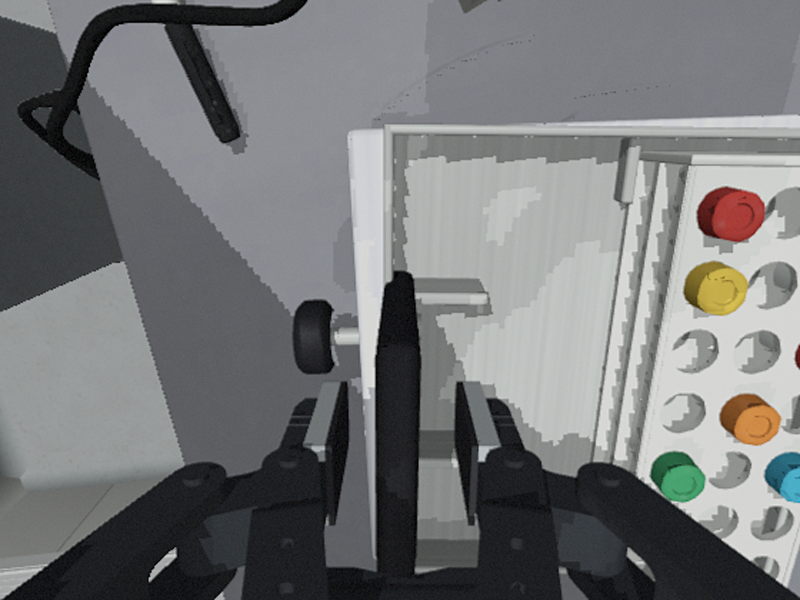

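>>> {"name": "apply_moves", "arguments": {"plan": [0, 0, 0, 0, 1, 0, 0, 0, 0, 1, 0, 0, 0, 0, 1, 0, 0, 0, 0, 1, 0, 0, 0, 0, 1, 0, 0, 0, 0, 1], "newtons": 90}}

```text
time_s: 4.9
tool_pos: [430.7, -105.3, 122.5]
tool_rot: [0.0, 0.751, 0.66, -0.0]
force: [-1.5, -0.6, 5.7]
width: 8.9
grip_force: 88.8
```

```bash
cat > s.py <<'E'
from station import *
import numpy as np
o=get_obs();q=o["tool_rot"];a=np.degrees(np.arctan2(2*q[1]*q[2],q[1]**2-q[2]**2))-90
print(o["time_s"],o["tool_pos"].round(2),"yaw",a.round(2),"tilt",q[[0,3]].round(4),o["width"].round(2),o["force"].round(2),o["wrist_torque"].round(3),o["grip_force"])
E
python3 s.py
```

```text
Traceback (most recent call last):
  File "s.py", line 4, in <module>
    print(o["time_s"],o["tool_pos"].round(2),"yaw",a.round(2),"tilt",q[[0,3]].round(4),o["width"].round(2),o["force"].round(2),o["wrist_torque"].round(3),o["grip_force"])
                                                                                       ^^^^^^^^^^^^^^^^
AttributeError: 'float' object has no attribute 'round'
```

>>> {"name": "apply_moves", "arguments": {"plan": [0, 0, -0.05, 0, 1, 0, 0, 0, 0, 1]}}

```text
time_s: 5.15
tool_pos: [430.8, -105.3, 122.6]
tool_rot: [-0.0, 0.751, 0.66, -0.0]
force: [0.7, -1.9, -2.9]
width: 9.0
grip_force: 87.8
```

```bash
sed -i 's/o\["width"\].round(2)/round(o["width"],2)/' s.py; python3 s.py
```

```text
5.15 [ 430.75 -105.26  122.64] yaw -7.34 tilt [-0.0001 -0.0002] 8.98 [ 0.75 -1.88 -2.91] [-0.398  0.144 -0.257] 87.7536678314209
```

>>> {"name": "apply_moves", "arguments": {"plan": [-0.146, 0.41, 0, -0.0074, 1, -0.146, 0.41, 0, -0.0074, 1, -0.146, 0.41, 0, -0.0074, 1, -0.146, 0.41, 0, -0.0074, 1, -0.146, 0.41, 0, -0.0074, 1, -0.146, 0.41, 0, -0.0074, 1, -0.146, 0.41, 0, -0.0074, 1, -0.146, 0.41, 0, -0.0074, 1]}}

```text
time_s: 6.15
tool_pos: [462.5, -120.2, 122.8]
tool_rot: [-0.0, 0.731, 0.683, 0.0]
force: [-3.0, 0.8, -2.0]
width: 8.8
grip_force: 87.8
```

>>> {"name": "apply_moves", "arguments": {"plan": [0, 0, 0, 0, 1, 0, 0, 0, 0, 1]}}

```text
time_s: 6.4
tool_pos: [462.6, -120.2, 122.8]
tool_rot: [0.0, 0.731, 0.682, 0.0]
force: [1.5, -0.4, -4.5]
width: 9.2
grip_force: 87.5
```

```bash
python3 s.py; python3 - <<'E'
from station import read_camera
import cv2,numpy as np
im=np.mean([read_camera("top").astype(float) for _ in range(4)],0).astype(np.uint8)[:,:,::-1]
cv2.imwrite("pics/t3.png",cv2.resize(im[140:270,160:310],None,fx=4.6,fy=4.6,interpolation=cv2.INTER_CUBIC))
E
```

```text
6.4 [ 462.61 -120.23  122.81] yaw -3.95 tilt [0.0003 0.0002] 9.15 [ 1.47 -0.44 -4.5 ] [-0.041  0.139 -0.005] 87.54664421081543
```

View pics/t3.png

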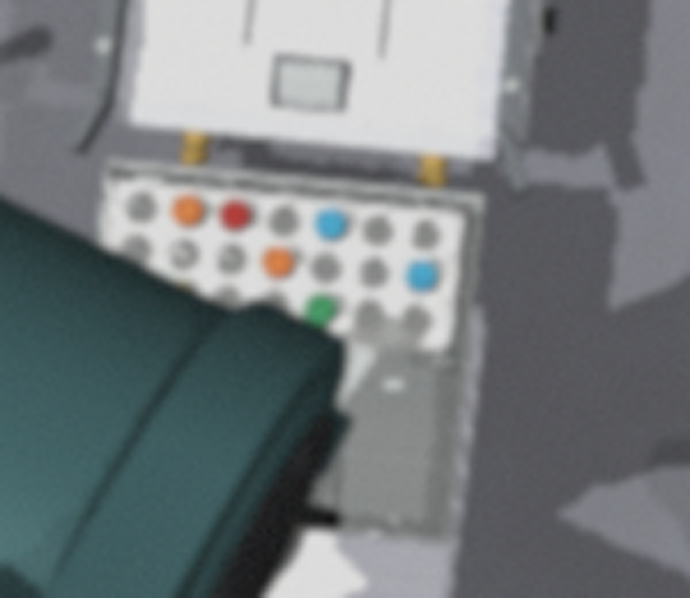

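```bash
python3 - <<'E'
from h import *
F=lambda p:((p[0]+.5)/4.6-.5+160,(p[1]+.5)/4.6-.5+140)
def show(n,p,q,z):
    a,b=[ray("top",F(x),z) for x in(p,q)];d=b-a;m=(a+b)/2
    print(n,a[:2].round(1),b[:2].round(1),"mid",m[:2].round(1),"midline y",(-139.1-0.07*(m[0]-725)).round(1),"len",np.linalg.norm(d).round(1),"ang",np.degrees(np.arctan2(d[1],d[0])).round(2))
show("front",(105,162),(484,200),105)
show("right rim",(444,532),(484,200),105)
show("right rail in, 101",(497,155),(512,20),101)
show("left rail in",(113,100),(127,2),101)
show("deck front",(130,122),(495,160),82)
show("grooves low",(248,40),(383,56),85)
show("catch",(272,82),(347,84),88)
show("catch up",(308,58),(309,57),90)
E
```

```text
front [609.4 -48.6] [ 597.3 -212. ] mid [ 603.3 -130.3] midline y -130.6 len 163.8 ang -94.24
right rim [ 455.2 -199.3] [ 597.3 -212. ] mid [ 526.2 -205.6] midline y -125.2 len 142.6 ang -5.1
right rail in, 101 [ 617.8 -216.9] [ 677.7 -221.8] mid [ 647.7 -219.3] midline y -133.7 len 60.1 ang -4.61
left rail in [637.5 -49.9] [681.1 -53.8] mid [659.3 -51.8] midline y -134.5 len 43.8 ang -5.13
deck front [631.8 -54. ] [ 619.1 -215.8] mid [ 625.4 -134.9] midline y -132.1 len 162.3 ang -94.47
grooves low [ 669.5 -104.9] [ 663.9 -164.9] mid [ 666.7 -134.9] midline y -135.0 len 60.3 ang -95.33
catch [ 650.2 -116.7] [ 650.2 -149.8] mid [ 650.2 -133.2] midline y -133.9 len 33.0 ang -89.99
catch up [ 660.9 -132.4] [ 661.4 -132.8] mid [ 661.1 -132.6] midline y -134.6 len 0.6 ang -42.48
```

>>> {"name": "apply_moves", "arguments": {"plan": [0, 0.3, 0, 0, 1, 0, 0.3, 0, 0, 1, 0, 0.3, 0, 0, 1, 0, 0.3, 0, 0, 1, 0, 0.3, 0, 0, 1, 0, 0.3, 0, 0, 1, 0, 0.1, 0, 0, 1, 0, 0, 0, 0, 1]}}

```text
time_s: 7.6
tool_pos: [481.5, -121.5, 122.8]
tool_rot: [0.0, 0.731, 0.682, 0.0]
force: [-1.2, -0.2, -3.1]
width: 9.1
grip_force: 87.8
```

```bash
python3 s.py
```

```text
7.6 [ 481.48 -121.47  122.76] yaw -3.94 tilt [0.0001 0.0001] 9.13 [-1.17 -0.22 -3.09] [-0.03   0.532  0.036] 87.84194469451904
```

>>> {"name": "apply_moves", "arguments": {"plan": [0, 0.1, 0, 0, 1, 0, 0.1, 0, 0, 1, 0, 0.1, 0, 0, 1, 0, 0.1, 0, 0, 1, 0, 0.1, 0, 0, 1, 0, 0.1, 0, 0, 1]}}

```text
time_s: 8.35
tool_pos: [487.3, -121.8, 122.8]
tool_rot: [-0.0, 0.731, 0.682, 0.0]
force: [-4.2, -0.1, -0.8]
width: 9.0
grip_force: 88.2
```

```bash
python3 s.py
```

```text
8.35 [ 487.28 -121.82  122.77] yaw -3.94 tilt [-0.  0.] 8.97 [-4.15 -0.11 -0.84] [-0.007  1.043 -0.023] 88.20342421531677
```

>>> {"name": "apply_moves", "arguments": {"plan": [0, 0, -0.02, 0, 1, 0, 0.1, 0, 0, 1, 0, 0.1, 0, 0, 1, 0, 0.1, 0, 0, 1, 0, 0.1, 0, 0, 1]}}

```text
time_s: 8.98
tool_pos: [491.3, -122.1, 122.9]
tool_rot: [-0.0, 0.731, 0.682, 0.0]
force: [-2.0, 0.0, -5.8]
width: 9.0
grip_force: 87.6
```

```bash
python3 s.py
```

```text
8.975 [ 491.31 -122.13  122.92] yaw -3.94 tilt [-0.  0.] 9.0 [-2.    0.01 -5.81] [0.053 0.732 0.025] 87.57744312286377
```

>>> {"name": "apply_moves", "arguments": {"plan": [0, 0.1, 0, 0, 1, 0, 0.1, 0, 0, 1, 0, 0.1, 0, 0, 1, 0, 0.1, 0, 0, 1]}}

```text
time_s: 9.48
tool_pos: [495.3, -122.4, 122.9]
tool_rot: [-0.0, 0.731, 0.682, 0.0]
force: [-0.9, -0.8, -5.8]
width: 9.2
grip_force: 87.6
```

```bash
python3 s.py
```

```text
9.475 [ 495.26 -122.37  122.94] yaw -3.94 tilt [-0.  0.] 9.25 [-0.86 -0.8  -5.83] [ 0.009  0.717 -0.017] 87.60982632637024
```

>>> {"name": "apply_moves", "arguments": {"plan": [0, 0.1, 0, 0, 1, 0, 0.1, 0, 0, 1, 0, 0.1, 0, 0, 1, 0, 0.1, 0, 0, 1]}}

```text
time_s: 9.98
tool_pos: [499.3, -122.7, 123.0]
tool_rot: [-0.0, 0.731, 0.682, -0.0]
force: [0.3, -0.2, -6.6]
width: 8.6
grip_force: 87.5
```

```bash
python3 s.py
```

```text
9.975 [ 499.25 -122.66  122.96] yaw -3.94 tilt [-0. -0.] 8.55 [ 0.27 -0.22 -6.6 ] [ 0.024  0.691 -0.037] 87.52941012382507
```

>>> {"name": "apply_moves", "arguments": {"plan": [0, 0.1, 0, 0, 1, 0, 0.1, 0, 0, 1, 0, 0.1, 0, 0, 1, 0, 0.1, 0, 0, 1]}}

```text
time_s: 10.48
tool_pos: [503.2, -122.9, 123.0]
tool_rot: [-0.0, 0.731, 0.682, -0.0]
force: [-2.0, -0.7, -5.8]
width: 9.2
grip_force: 87.9
```

```bash
python3 s.py
```

```text
10.475 [ 503.2  -122.91  122.97] yaw -3.94 tilt [-0.0001 -0.    ] 9.16 [-2.01 -0.74 -5.8 ] [-0.002  0.805  0.004] 87.89307475090027
```

>>> {"name": "apply_moves", "arguments": {"plan": [0, 0.1, 0, 0, 1, 0, 0.1, 0, 0, 1, 0, 0.1, 0, 0, 1, 0, 0.1, 0, 0, 1, 0, 0.1, 0, 0, 1]}}

```text
time_s: 11.1
tool_pos: [505.9, -123.0, 123.0]
tool_rot: [-0.001, 0.731, 0.682, -0.001]
force: [-22.8, 0.6, 11.2]
width: 9.1
grip_force: 90.7
```

```bash
python3 s.py
```

```text
11.1 [ 505.94 -122.97  123.02] yaw -3.96 tilt [-0.0013 -0.0015] 9.1 [-22.76   0.55  11.18] [ 0.022  4.034 -0.059] 90.71922183036804
```

>>> {"name": "apply_moves", "arguments": {"plan": [0, 0.1, 0, 0, 1, 0, 0.1, 0, 0, 1, 0, 0.1, 0, 0, 1, 0, 0.1, 0, 0, 1, 0, 0.1, 0, 0, 1]}}

```text
time_s: 11.72
tool_pos: [513.3, -123.7, 123.1]
tool_rot: [0.0, 0.731, 0.682, 0.0]
force: [-4.4, -0.1, 1.1]
width: 9.4
grip_force: 89.1
```

```bash
python3 s.py
```

```text
11.725 [ 513.31 -123.66  123.12] yaw -3.94 tilt [0.0001 0.    ] 9.42 [-4.38 -0.06  1.06] [0.053 0.667 0.021] 89.14950728416443
```

>>> {"name": "apply_moves", "arguments": {"plan": [0, 0, -0.05, 0, 1, 0, 0, 0, 0, 1]}}

```text
time_s: 11.98
tool_pos: [513.4, -123.7, 123.5]
tool_rot: [0.0, 0.731, 0.682, 0.0]
force: [-2.1, -0.1, -1.3]
width: 8.9
grip_force: 88.8
```

```bash
python3 s.py; python3 - <<'E'
from station import *
import cv2
cv2.imwrite("pics/w3.png",cv2.resize(read_camera("wrist")[:,:,::-1],(800,600),interpolation=cv2.INTER_CUBIC))
E
```

```text
11.975 [ 513.43 -123.69  123.54] yaw -3.94 tilt [0.0002 0.0002] 8.92 [-2.14 -0.14 -1.34] [0.027 0.314 0.062] 88.81098747253418
```

View pics/w3.png

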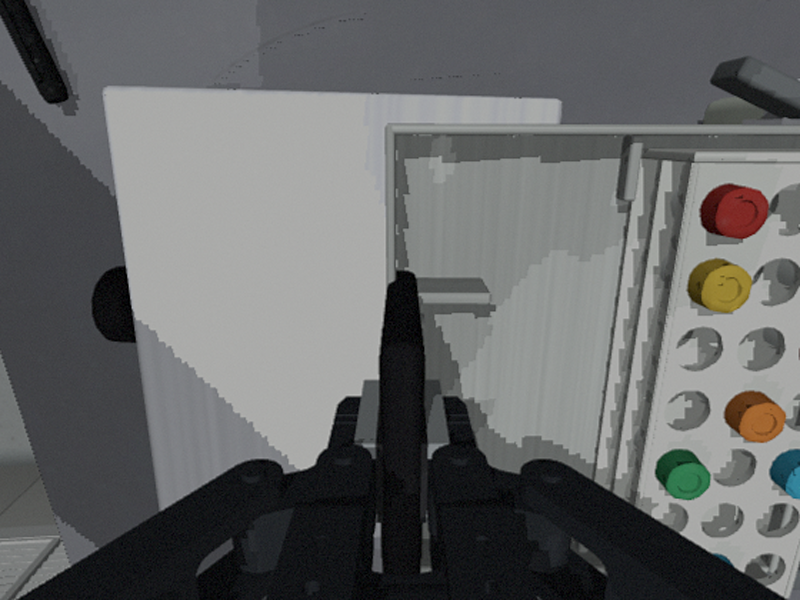

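>>> {"name": "apply_moves", "arguments": {"plan": [0, 0.08, -0.02, 0, 1, 0, 0.08, 0, 0, 1, 0, 0.08, 0, 0, 1, 0, 0.08, 0, 0, 1, 0, 0.08, 0, 0, 1]}}

```text
time_s: 12.65
tool_pos: [517.2, -123.9, 123.6]
tool_rot: [0.0, 0.731, 0.682, 0.0]
force: [-2.4, -0.3, -2.7]
width: 9.3
grip_force: 88.8
```

```bash
python3 s.py
```

```text
12.65 [ 517.25 -123.92  123.65] yaw -3.94 tilt [0. 0.] 9.26 [-2.42 -0.34 -2.72] [ 0.035  0.518 -0.02 ] 88.81947040557861
```

>>> {"name": "apply_moves", "arguments": {"plan": [0, 0.1, 0, 0, 1, 0, 0.1, 0, 0, 1, 0, 0.1, 0, 0, 1, 0, 0.1, 0, 0, 1, 0, 0.1, 0, 0, 1]}}

```text
time_s: 13.28
tool_pos: [522.2, -124.3, 123.6]
tool_rot: [-0.0, 0.731, 0.682, -0.0]
force: [-1.9, -0.3, -3.0]
width: 8.5
grip_force: 88.6
```

```bash
python3 s.py
```

```text
13.275 [ 522.18 -124.25  123.62] yaw -3.94 tilt [-0. -0.] 8.5 [-1.89 -0.31 -2.97] [-0.006  0.505 -0.009] 88.60132813453674
```

>>> {"name": "apply_moves", "arguments": {"plan": [0, 0.12, 0, 0, 1, 0, 0.12, 0, 0, 1, 0, 0.12, 0, 0, 1, 0, 0.12, 0, 0, 1, 0, 0.12, 0, 0, 1, 0, 0.12, 0, 0, 1]}}

```text
time_s: 14.02
tool_pos: [529.4, -124.7, 123.7]
tool_rot: [-0.0, 0.731, 0.682, 0.0]
force: [-0.2, -0.9, -4.8]
width: 8.8
grip_force: 88.4
```

```bash
python3 s.py
```

```text
14.025 [ 529.4  -124.72  123.65] yaw -3.94 tilt [-0.  0.] 8.81 [-0.18 -0.9  -4.77] [0.04  0.491 0.048] 88.41454267501831
```

>>> {"name": "apply_moves", "arguments": {"plan": [0, 0.15, 0, 0, 1, 0, 0.15, 0, 0, 1, 0, 0.15, 0, 0, 1, 0, 0.15, 0, 0, 1, 0, 0.15, 0, 0, 1, 0, 0.15, 0, 0, 1]}}

```text
time_s: 14.78
tool_pos: [538.4, -125.4, 123.7]
tool_rot: [-0.0, 0.731, 0.682, -0.0]
force: [0.6, -0.2, -5.5]
width: 8.6
grip_force: 88.3
```

```bash
python3 s.py
```

```text
14.775 [ 538.38 -125.39  123.67] yaw -3.95 tilt [-0. -0.] 8.61 [ 0.58 -0.18 -5.47] [0.002 0.575 0.   ] 88.32554697990417
```

>>> {"name": "apply_moves", "arguments": {"plan": [0, 0.15, 0.02, 0, 1, 0, 0.15, 0, 0, 1, 0, 0.15, 0, 0, 1, 0, 0.15, 0, 0, 1, 0, 0.15, 0, 0, 1, 0, 0.15, 0, 0, 1]}}

```text
time_s: 15.52
tool_pos: [547.3, -126.0, 123.5]
tool_rot: [-0.0, 0.731, 0.682, -0.0]
force: [-1.7, -0.3, -3.6]
width: 8.9
grip_force: 88.5
```

```bash
python3 s.py
```

```text
15.525 [ 547.35 -125.98  123.47] yaw -3.94 tilt [-0. -0.] 8.9 [-1.69 -0.31 -3.58] [ 0.019  0.627 -0.046] 88.51799011230469
```

>>> {"name": "apply_moves", "arguments": {"plan": [0, 0.2, 0, 0, 1, 0, 0.2, 0, 0, 1, 0, 0.2, 0, 0, 1, 0, 0.2, 0, 0, 1, 0, 0.2, 0, 0, 1, 0, 0.2, 0, 0, 1, 0, 0.2, 0, 0, 1]}}

```text
time_s: 16.4
tool_pos: [561.4, -126.9, 123.5]
tool_rot: [-0.0, 0.731, 0.682, 0.0]
force: [-1.1, -0.0, -3.0]
width: 9.0
grip_force: 88.6
```

```bash
python3 s.py
```

```text
16.4 [ 561.39 -126.92  123.48] yaw -3.94 tilt [-0.  0.] 9.01 [-1.07 -0.03 -2.98] [-0.039  0.598 -0.014] 88.56578350067139
```

>>> {"name": "apply_moves", "arguments": {"plan": [0, 0.2, 0, 0, 1, 0, 0.2, 0, 0, 1, 0, 0.2, 0, 0, 1, 0, 0.2, 0, 0, 1, 0, 0.2, 0, 0, 1, 0, 0.2, 0, 0, 1, 0, 0.2, 0, 0, 1, 0, 0.2, 0, 0, 1]}}

```text
time_s: 17.4
tool_pos: [577.3, -128.0, 123.5]
tool_rot: [-0.0, 0.731, 0.682, 0.0]
force: [-1.3, 0.7, -3.6]
width: 9.1
grip_force: 88.6
```

```bash
python3 s.py
```

```text
17.4 [ 577.32 -128.02  123.48] yaw -3.94 tilt [-0.  0.] 9.07 [-1.29  0.75 -3.59] [-0.01   0.627  0.051] 88.61185669898987
```

>>> {"name": "apply_moves", "arguments": {"plan": [0, 0.2, 0.01, 0, 1, 0, 0.2, 0, 0, 1, 0, 0.2, 0, 0, 1, 0, 0.2, 0, 0, 1, 0, 0.2, 0, 0, 1, 0, 0.2, 0, 0, 1, 0, 0.2, 0, 0, 1, 0, 0.2, 0, 0, 1]}}

```text
time_s: 18.4
tool_pos: [593.3, -129.1, 123.4]
tool_rot: [-0.0, 0.731, 0.682, -0.0]
force: [-1.8, -0.3, -3.0]
width: 9.0
grip_force: 88.8
```

```bash
python3 s.py
```

```text
18.4 [ 593.29 -129.13  123.39] yaw -3.94 tilt [-0. -0.] 8.98 [-1.79 -0.33 -3.05] [ 0.032  0.681 -0.086] 88.82666945457458
```

>>> {"name": "apply_moves", "arguments": {"plan": [0, 0.2, 0, 0, 1, 0, 0.2, 0, 0, 1, 0, 0.2, 0, 0, 1, 0, 0.2, 0, 0, 1, 0, 0.2, 0, 0, 1, 0, 0.2, 0, 0, 1, 0, 0.2, 0, 0, 1, 0, 0.2, 0, 0, 1]}}

```text
time_s: 19.4
tool_pos: [609.3, -130.3, 123.4]
tool_rot: [0.0, 0.731, 0.682, 0.0]
force: [-2.3, -0.1, -1.6]
width: 8.9
grip_force: 88.8
```

```bash
python3 s.py
```

```text
19.4 [ 609.27 -130.26  123.38] yaw -3.94 tilt [0. 0.] 8.92 [-2.33 -0.07 -1.65] [ 0.011  0.738 -0.036] 88.83849263191223
```

>>> {"name": "apply_moves", "arguments": {"plan": [0, 0.2, 0, 0, 1, 0, 0.2, 0, 0, 1, 0, 0.2, 0, 0, 1, 0, 0.2, 0, 0, 1, 0, 0.2, 0, 0, 1, 0, 0.2, 0, 0, 1, 0, 0.2, 0, 0, 1, 0, 0.2, 0, 0, 1]}}

```text
time_s: 20.4
tool_pos: [625.2, -131.3, 123.4]
tool_rot: [-0.0, 0.731, 0.682, -0.0]
force: [-1.8, -0.4, -1.9]
width: 8.9
grip_force: 88.9
```

```bash
python3 s.py
```

```text
20.4 [ 625.21 -131.35  123.39] yaw -3.94 tilt [-0. -0.] 8.88 [-1.82 -0.4  -1.87] [ 0.012  0.756 -0.052] 88.94536972045898
```

>>> {"name": "apply_moves", "arguments": {"plan": [0, 0.2, 0, 0, 1, 0, 0.2, 0, 0, 1, 0, 0.2, 0, 0, 1, 0, 0.2, 0, 0, 1, 0, 0.2, 0, 0, 1, 0, 0.2, 0, 0, 1, 0, 0.1, 0, 0, 1, 0, 0.1, 0, 0, 1]}}

```text
time_s: 21.4
tool_pos: [639.1, -132.3, 123.4]
tool_rot: [0.0, 0.731, 0.682, -0.0]
force: [-2.8, 0.3, -0.3]
width: 8.8
grip_force: 88.9
```

```bash
python3 s.py
```

```text
21.4 [ 639.11 -132.29  123.38] yaw -3.94 tilt [ 0. -0.] 8.84 [-2.76  0.26 -0.34] [ 0.046  0.785 -0.06 ] 88.93029570579529
```

>>> {"name": "apply_moves", "arguments": {"plan": [0, 0.1, 0, 0, 1, 0, 0.1, 0, 0, 1, 0, 0.1, 0, 0, 1, 0, 0.1, 0, 0, 1, 0, 0.1, 0, 0, 1, 0, 0.1, 0, 0, 1, 0, 0.1, 0, 0, 1, 0, 0.1, 0, 0, 1]}}

```text
time_s: 22.4
tool_pos: [647.1, -132.9, 123.4]
tool_rot: [0.0, 0.731, 0.682, -0.0]
force: [-4.0, 0.1, -0.8]
width: 9.3
grip_force: 88.9
```

```bash
python3 s.py
```

```text
22.4 [ 647.1  -132.88  123.37] yaw -3.94 tilt [ 0. -0.] 9.28 [-4.01  0.09 -0.81] [-0.002  0.784 -0.034] 88.93091797828674
```

>>> {"name": "apply_moves", "arguments": {"plan": [0, 0.1, 0, 0, 1, 0, 0.1, 0, 0, 1, 0, 0.1, 0, 0, 1, 0, 0.1, 0, 0, 1, 0, 0.1, 0, 0, 1]}}

```text
time_s: 23.02
tool_pos: [652.1, -133.2, 123.4]
tool_rot: [-0.0, 0.731, 0.682, -0.0]
force: [-2.6, 0.2, -2.0]
width: 9.0
grip_force: 88.9
```

```bash
python3 s.py
```

```text
23.025 [ 652.09 -133.2   123.38] yaw -3.94 tilt [-0. -0.] 9.0 [-2.6   0.24 -2.01] [-0.003  0.81  -0.037] 88.93489122390747
```

>>> {"name": "apply_moves", "arguments": {"plan": [0, 0.1, 0, 0, 1, 0, 0.1, 0, 0, 1, 0, 0.1, 0, 0, 1, 0, 0.1, 0, 0, 1, 0, 0.1, 0, 0, 1]}}

```text
time_s: 23.65
tool_pos: [657.1, -133.5, 123.4]
tool_rot: [-0.0, 0.731, 0.682, 0.0]
force: [-2.9, 0.3, -1.0]
width: 8.7
grip_force: 88.9
```

```bash
python3 s.py
```

```text
23.65 [ 657.09 -133.53  123.37] yaw -3.94 tilt [-0.  0.] 8.7 [-2.89  0.27 -1.  ] [ 0.008  0.79  -0.011] 88.93830299377441
```

>>> {"name": "apply_moves", "arguments": {"plan": [0, 0.1, 0, 0, 1, 0, 0.1, 0, 0, 1, 0, 0.1, 0, 0, 1, 0, 0.1, 0, 0, 1]}}

```text
time_s: 24.15
tool_pos: [660.4, -133.7, 123.4]
tool_rot: [-0.0, 0.731, 0.682, -0.0]
force: [-8.4, 0.1, 2.3]
width: 8.7
grip_force: 89.5
```

```bash
python3 s.py
```

```text
24.15 [ 660.4  -133.72  123.38] yaw -3.95 tilt [-0.0005 -0.0004] 8.7 [-8.4  0.1  2.3] [0.111 1.667 0.003] 89.54654574394226
```

>>> {"name": "apply_moves", "arguments": {"plan": [0, 0.08, 0, 0, 1, 0, 0.08, 0, 0, 1, 0, 0.08, 0, 0, 1, 0, 0.08, 0, 0, 1]}}

```text
time_s: 24.65
tool_pos: [663.4, -133.9, 123.4]
tool_rot: [-0.001, 0.731, 0.682, -0.001]
force: [-9.2, 0.8, 3.2]
width: 8.7
grip_force: 89.7
```

```bash
python3 s.py
```

```text
24.65 [ 663.4  -133.95  123.37] yaw -3.95 tilt [-0.0006 -0.0005] 8.67 [-9.23  0.79  3.18] [0.113 1.855 0.063] 89.65734601020813
```

>>> {"name": "apply_moves", "arguments": {"plan": [0, 0.07, 0, 0, 1, 0, 0.07, 0, 0, 1, 0, 0.07, 0, 0, 1, 0, 0.07, 0, 0, 1]}}

```text
time_s: 25.15
tool_pos: [666.0, -134.1, 123.4]
tool_rot: [-0.001, 0.731, 0.682, -0.001]
force: [-9.4, 1.5, 3.9]
width: 8.7
grip_force: 89.8
```

```bash
python3 s.py
```

```text
25.15 [ 666.04 -134.1   123.39] yaw -3.95 tilt [-0.0007 -0.0006] 8.71 [-9.38  1.47  3.93] [ 0.099  2.103 -0.035] 89.76582169532776
```

>>> {"name": "apply_moves", "arguments": {"plan": [0, 0.05, 0, 0, 1, 0, 0.05, 0, 0, 1, 0, 0.05, 0, 0, 1, 0, 0, 0, 0, 1]}}

```text
time_s: 25.65
tool_pos: [667.2, -134.2, 123.3]
tool_rot: [-0.001, 0.731, 0.682, -0.001]
force: [-12.0, 0.6, 3.2]
width: 8.7
grip_force: 89.8
```

```bash
python3 s.py
```

```text
25.65 [ 667.23 -134.21  123.31] yaw -3.95 tilt [-0.0009 -0.0008] 8.66 [-12.05   0.61   3.23] [ 0.13   2.308 -0.05 ] 89.82107877731323
```

>>> {"name": "apply_moves", "arguments": {"plan": [0, 0.05, 0, 0, 1, 0, 0.05, 0, 0, 1, 0, 0, 0, 0, 1]}}

```text
time_s: 26.02
tool_pos: [668.2, -134.2, 123.3]
tool_rot: [-0.001, 0.731, 0.682, -0.001]
force: [-13.1, -0.0, 3.2]
width: 8.9
grip_force: 89.8
```

```bash
python3 s.py
```

```text
26.025 [ 668.17 -134.23  123.3 ] yaw -3.95 tilt [-0.001  -0.0009] 8.91 [-13.13  -0.02   3.16] [ 0.116  2.36  -0.022] 89.81863260269165
```

>>> {"name": "apply_moves", "arguments": {"plan": [0, 0.04, -0.03, 0, 1, 0, 0, 0, 0, 1]}}

```text
time_s: 26.28
tool_pos: [668.8, -134.3, 123.5]
tool_rot: [-0.001, 0.731, 0.682, -0.001]
force: [-10.4, 0.3, 0.7]
width: 8.8
grip_force: 89.4
```

```bash
python3 s.py; python3 - <<'E'
from station import *
import cv2
cv2.imwrite("pics/w4.png",cv2.resize(read_camera("wrist")[:,:,::-1],(800,600),interpolation=cv2.INTER_CUBIC))
E
```

```text
26.275 [ 668.82 -134.3   123.46] yaw -3.95 tilt [-0.0008 -0.0007] 8.76 [-10.37   0.35   0.7 ] [ 0.054  1.957 -0.056] 89.40257549285889
```

View pics/w4.png

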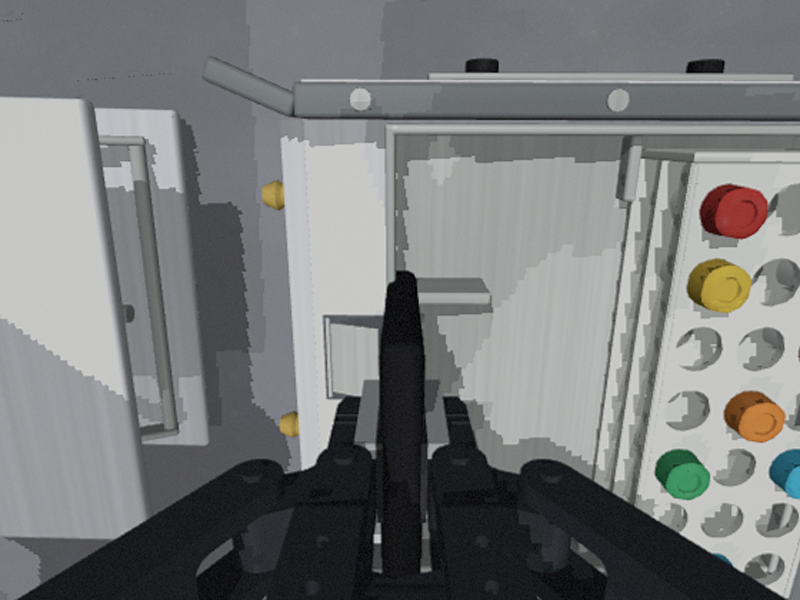

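>>> {"name": "apply_moves", "arguments": {"plan": [0, 0.05, 0, 0, 1, 0, 0, 0, 0, 1]}}

```text
time_s: 26.58
tool_pos: [669.1, -134.2, 123.4]
tool_rot: [-0.001, 0.731, 0.682, -0.001]
force: [-12.2, 1.3, 1.3]
width: 9.2
grip_force: 89.6
```

```bash
python3 s.py
```

```text
26.575 [ 669.05 -134.24  123.42] yaw -3.95 tilt [-0.0011 -0.0009] 9.25 [-12.21   1.32   1.26] [ 0.159  2.201 -0.075] 89.55989599227905
```

>>> {"name": "apply_moves", "arguments": {"plan": [0, 0.04, 0, 0, 1, 0, 0, 0, 0, 1]}}

```text
time_s: 26.82
tool_pos: [669.1, -134.2, 123.4]
tool_rot: [-0.001, 0.731, 0.682, -0.001]
force: [-13.8, 1.9, 3.2]
width: 8.8
grip_force: 89.8
```

```bash
python3 s.py
```

```text
26.825 [ 669.09 -134.21  123.41] yaw -3.95 tilt [-0.0013 -0.0011] 8.77 [-13.8    1.86   3.18] [ 0.227  2.683 -0.068] 89.7875440120697
```

>>> {"name": "apply_moves", "arguments": {"plan": [0, -0.1, 0, 0, 1, 0, -0.1, 0, 0, 1, 0, -0.1, 0, 0, 1, 0, 0, 0, 0, 1]}}

```text
time_s: 27.32
tool_pos: [667.4, -134.2, 123.5]
tool_rot: [-0.0, 0.731, 0.682, -0.0]
force: [-6.0, -0.3, -2.6]
width: 9.1
grip_force: 88.6
```

```bash
python3 s.py
```

```text
27.325 [ 667.44 -134.22  123.52] yaw -3.95 tilt [-0.0003 -0.0002] 9.08 [-5.95 -0.29 -2.64] [ 0.042  1.336 -0.02 ] 88.6464250087738
```

>>> {"name": "apply_moves", "arguments": {"plan": [0, -0.05, 0, 0, 1, 0, -0.05, 0, 0, 1, 0, -0.05, 0, 0, 1, 0, 0, 0, 0, 1]}}

```text
time_s: 27.82
tool_pos: [666.1, -134.1, 123.6]
tool_rot: [-0.0, 0.731, 0.682, -0.0]
force: [-5.1, 0.5, -3.0]
width: 9.0
grip_force: 88.5
```

```bash
python3 s.py
```

```text
27.825 [ 666.11 -134.12  123.58] yaw -3.94 tilt [-0.0002 -0.0001] 8.99 [-5.13  0.55 -3.03] [ 1.000e-03  1.352e+00 -5.000e-03] 88.50846648216248
```

>>> {"name": "apply_moves", "arguments": {"plan": [0, -0.05, 0, 0, 1, 0, -0.05, 0, 0, 1, 0, 0, 0, 0, 1]}}

```text
time_s: 28.2
tool_pos: [665.7, -134.1, 123.6]
tool_rot: [0.0, 0.731, 0.682, 0.0]
force: [1.7, 0.3, -7.4]
width: 9.0
grip_force: 87.9
```

```bash
python3 s.py
```

```text
28.2 [ 665.74 -134.15  123.63] yaw -3.94 tilt [0.0003 0.0003] 9.01 [ 1.67  0.25 -7.4 ] [-0.009  0.134 -0.01 ] 87.88569331169128
```

>>> {"name": "apply_moves", "arguments": {"plan": [0, 0.03, 0.03, 0, 1, 0, 0, 0.02, 0, 1, 0, 0, 0, 0, 1], "newtons": 30}}

```text
time_s: 28.58
tool_pos: [665.8, -134.2, 123.4]
tool_rot: [0.0, 0.731, 0.682, 0.0]
force: [0.5, 1.0, -3.3]
width: 8.7
grip_force: 88.8
```

```bash
python3 s.py
```

```text
28.575 [ 665.76 -134.16  123.41] yaw -3.94 tilt [0.0002 0.0002] 8.7 [ 0.52  0.99 -3.27] [ 0.063  0.191 -0.035] 88.84411811828613
```

>>> {"name": "apply_moves", "arguments": {"plan": [0, 0, 0.02, 0, 1, 0, 0, 0, 0, 0.7, 0, 0, 0, 0, 0.5, 0, 0, 0, 0, 0.2, 0, 0, 0, 0, 0]}}

```text
time_s: 29.2
tool_pos: [665.7, -134.2, 123.0]
tool_rot: [0.0, 0.731, 0.682, 0.0]
force: [0.0, -0.5, 0.5]
width: 42.8
grip_force: 0.0
```

```bash
python3 s.py
```

```text
29.2 [ 665.66 -134.15  123.04] yaw -3.94 tilt [0.0001 0.    ] 42.84 [ 0.01 -0.53  0.5 ] [-0.009  0.01   0.009] 0.0
```

Free. Rise straight up, then move back to uncover the view.

>>> {"name": "apply_moves", "arguments": {"plan": [0, 0, -1, 0, 0, 0, 0, -1.5, 0, 0, 0, 0, -2.5, 0, 0, 0, 0, -3, 0, 0, 0, 0, -3, 0, 0, 0, -3, -1, 0, 0, 0, -5, 0, 0, 0, 0, -5, 0, 0, 0]}}

```text
time_s: 30.2
tool_pos: [534.7, -125.1, 244.1]
tool_rot: [0.001, 0.731, 0.682, 0.0]
force: [0.7, -0.9, 0.7]
width: 42.7
grip_force: 0.0
```

>>> {"name": "apply_moves", "arguments": {"plan": [0, -5, 0, 0, 0, 0, 0, 0, 0, 0, 0, 0, 0, 0, 0]}}

```text
time_s: 30.58
tool_pos: [486.7, -122.0, 244.1]
tool_rot: [0.001, 0.731, 0.682, 0.0]
force: [0.5, -0.1, 0.1]
width: 42.6
grip_force: 0.0
```

```bash
python3 s.py; python3 - <<'E'
from station import *
import cv2,pickle
pickle.dump(camera_info("wrist"),open("w5.pkl","wb"))
w=read_camera("wrist")[:,:,::-1];t=read_camera("top")[:,:,::-1]
a=cv2.resize(w[60:360,200:560],(480,400),interpolation=cv2.INTER_CUBIC)
b=cv2.resize(t[60:210,170:290],(320,400),interpolation=cv2.INTER_CUBIC)
cv2.imwrite("pics/f.png",cv2.hconcat([a,b]))
E
```

```text
30.575 [ 486.74 -122.04  244.08] yaw -3.95 tilt [0.0009 0.0004] 42.64 [ 0.52 -0.08  0.09] [-0.038  0.028 -0.041] 0.0
```

View pics/f.png

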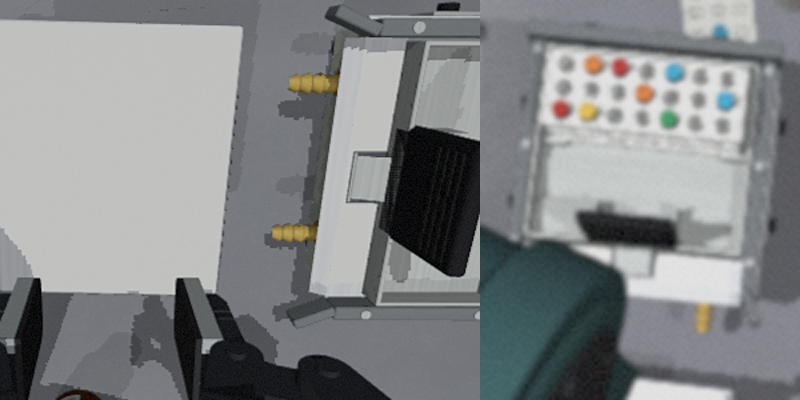

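The final picture shows the tray seated squarely between the rails, the rack standing, and the catch leaf exposed in front of the tray's rear wall. The pull-back test also held firm, so I am handing in the job.

```bash
python3 -c "
from station import bot
print(bot.close_job())"
```

```text
the job is handed in; nothing more can be done
None
```

The tray is fully home in the dock, let go, with the rack still standing in it; the catch held when I pulled back on it. Crossing the dock's edge, though, the nose snagged for a moment: I read about 23 N of push (about 25 N in all) at the wrist, over the roughly 20 N limit, and the true peak may have been higher. I handed the job in after about 31 s.

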